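# Seat the setting master in a ring spherometer and hold it down

## Robot

A 7-joint arm with a two-finger parallel gripper is mounted at the origin on the work surface. World frame = base frame: x ahead of the robot, y to its left, z up, the work surface at z = 0. Lengths are in m, angles in rad, forces in N, time in s.
With the tool pointing down it reaches from about 0.4 to 0.85 m from the base axis. Payload 10.4 kg.
Tool frame: the origin (TCP) lies on the centre line of the jaws, within the pads' length; the fingertips stand 8 mm ahead of it and the grasp point (between the pads) lies 11 mm behind it (r.finger_overhang is the distance from the TCP to the fingertips, in m); z points along the fingers, y is the line along which they close (so a half turn about z gives the same grasp; the last joint's range is limited). The gripper opens to 87 mm and grips with 3 to 60 N. Pads are 19 mm wide; open, the fingers measure 117 mm over their backs; the gripper's body (75 mm by 190 mm) begins 51 mm behind the grasp point.
Start: joints at [-1.218, 0.332, -0.065, 1.46, 0.022, 1.35, -0.088], TCP at [0.229, 0.581, 0.231] pointing down, gripper open.
Joint ranges: [-2.6, 2.6], [-0.5, 2.12], [-1.47, 1.34], [0.16, 2.42], [-1.27, 4.41], [0.06, 2.06], [-2.6, 2.6]. Speed limits (rad/s): [2.22, 2.22, 2.79, 2.79, 3.14, 3.14, 3.14].

## Interface

Orientations are given as a unit quaternion [x, y, z, w].
In Python, from bench import r, vision gives the robot as it stands.
- The arm moves only by the tool drive_tool, never from a script. Its argument "series" is a list of rows, each a list of 2 entries, a list of its own where there are three numbers: the shift along the world's x, y, z in cm, then the turn about the world's z in degrees. A call has exactly 10 rows; each row shifts and turns the commanded pose from where the row before left it; what a row does not reach is not made up. A row lasts 1/8 s, in which the tool goes at most 62.5 mm and 10.7 degrees, less where a joint would pass 70% of its speed; a pose out of reach is approached as far as the arm can. A call with a gripper value outside its range is refused whole. "hand" is the closure, from 0 (fully open) to 1 (shut), set as the call begins (left out, the last holds). The fingers move at their own pace and stop on an object; "newtons" is the grip in N (left out, the last holds). Time passes only in rows, so rows that do not move let the fingers close, or fill a call up. It gives the time, the measured TCP pose, the force, the opening and the grip force at its end, in the units of the state.
- r.read_state(): the state, without advancing time (a new reading comes with each control period).
- vision.camera(name): name is "side" or "top" or "wrist"; returns a dict with "color" (400x640x3 uint8, red, green, blue), "intrinsics" (3x3 intrinsics, pixels), "k1" (the pictures are not rectified: a ray, as slopes to the right and down, at radius r is drawn at 1 + k1 r^2 times it, then the intrinsics apply), "R" (3x3) and "t" (3): a world point X has camera coordinates R X + t; the wrist camera has in their place "mount" (4x4, takes a point from camera to tool coordinates, whose origin is the TCP and whose axes are the flange's). Camera axes: x right, y down, z forward; pixel columns grow to the right and rows downward; lengths in m; the calibration is good to about 2 mm. A picture is of the moment at which its call begins: read the wrist's pose just before it. There is no depth.
- r.close_job(): hands the job in; it is judged then, once.
The state is a dict: "time": time; "joint_positions": joint angles; "joint_vel": joint speeds; "joint_torque": joint torques, N m; "ee_pos": TCP position; "eef_rot": TCP orientation; "ft_force": force on the tool from outside, world axes, zero at the start; "torque": the same for the moment, N m; "width": finger opening in m; "grip_force": force on a finger pad.
Only numpy, scipy, OpenCV 4.12 (cv2) and the standard library are available. Lean on these libraries where they do the work, as an engineer would, in place of code of your own. Each camera call takes 0.05 s, during which the arm holds its last target. There are 200 camera calls.

## Task

Set up the ring spherometer with its ball-nosed setting master: swing the latch lever on the front of the instrument case free, open the lid right back, and lift out the ball-nosed master, which is the one with the tall handle. Set it upright, nose down, in the sprung ring of the gauge and press until its nose bears firmly on the fixed anvil in the middle, and finish while still holding it pressed down there: do not let go. Leave the lid open, and leave the flat master and the other things on the bench where they are.

Things in the scene. Friction and masses are not known exactly. Their poses are not given: they have to be found in the camera images.
- case: Grey instrument case: base 110 (x) by 200 (y) by 60 mm high, walls 6 mm, under a hollow lid (top face 115.5 mm above the bench when shut). Origin: centre of its underside; -x side = front, with the latch; lid hinged on the rear (+x) rim. In the base a black insert, top 48 mm above the bench, with 40 mm bores at y = +48 and -48 mm; a master hangs by its collar in each, either one in either bore.
- latch (a joint): Angle of the latch lever (rad): 0 = upright, its nose hooked over a lip on the lid's front, so that the lid cannot be lifted; grows as its top swings out and down, away from the case; stop at 1.35; past about 0.3 the lid is free. It stays where it is left (stiff hinge, about 0.03 N m).
- latch_hinge (a point): Point on the axis of the latch lever, which runs along the case's y; 59 mm in front of the case's centre, 30 mm above the bench.
- latch_tab (a point): On the upper side of the latch lever's finger tab: steel, 30 mm wide (y), flaring out and up at the lever's upper end from 14 to 36 mm in front of the hinge axis. This point is 30 mm in front of that axis and 55 mm above it when shut, and 34 mm in front of the lid's front wall. Pushing the tab straight down swings the lever out.
- lid (a joint): Angle of the lid (rad): 0 = shut, grows as it opens upwards about the rear rim, stop at 1.85 (leaning back). Lid mass about 0.25 kg; let go below about 0.85 it falls shut, past about 1.1 it falls back open by itself and rests there.
- lid_hinge (a point): Middle of the lid's hinge axis (along the case's y): 55 mm behind the case's centre, 60.5 mm above the bench.
- lid_handle (a point): Middle of the black bow handle's bar on top of the lid: round bar 10 mm thick, 84 mm long along the case's y, its centre 30 mm above the lid's top face; when shut it lies 85 mm in front of the hinge axis and 85 mm above it. Moves with the lid.
- master_center (a point): The ball-nosed setting master (loose, steel, about 0.35 kg, 96 mm tall, round), this point half-way up; z = its axis, upwards. From the nose tip up: spherical nose of radius 18 mm, cylinder 36 mm wide to 40 mm, collar 48 mm wide to 46 mm, knurled handle 16 mm wide to 96 mm. In the case the nose is hidden, the collar lies on the insert, the handle's top is 104 mm above the bench.
- master_nose (a point): The nose tip, lowest point of the ball-nosed setting master; z = its axis, upwards.
- flat_center (a point): The flat setting master (loose, steel, about 0.3 kg, not to be used), this point half-way up, 26 mm above its flat foot: the same collar, but only a low knob 26 mm wide and 16 mm tall on it; knob top about 70 mm above the bench.
- gauge: Ring spherometer, fixed: grey base plate 170 (x) by 120 (y) by 25 mm, origin under the ring's axis (plate from x = -60 to +110 mm). On it, on three pins with heads ending 57 mm above the bench, the sprung ring carrier (flange 82 mm wide). At x = +68 mm a dial indicator 42 mm wide, face up, top 95 mm above the bench, on a post at x = +98 mm.
- ring_rim (a point): Centre of the upper rim of the sprung steel ring (inner width 26 mm, outer 44 mm), which takes the nose of the master; when free 60.6 mm above the bench. It moves only straight down.
- nest (a joint): How far the sprung ring is pressed down (m): 0 free, about 0.0097 when the master's nose rests on the anvil. The ring pushes up against the master with about 6.5 N at the start, rising evenly to about 12.5 N when home (the master's own weight alone does not press it down); more than that is the anvil pushing back.
- anvil: The fixed steel anvil, a round post 10 mm wide inside the ring; its origin is that of the gauge (on the bench).
- anvil_top (a point): Centre of the anvil's flat top, on the ring's axis, 45 mm above the bench. With the master home, the nose tip is here.
- vblock: Bystander: dark steel V-block 50 by 40 by 36 mm, origin under its centre.
- caliper: Bystander: digital caliper lying flat, 230 mm long, origin under its middle.
- block_box: Bystander: closed wooden box 150 by 90 by 44 mm, origin under its centre.
There are look-alikes about, which are no part of the job. Several things have the shape of the case; the one meant has the colours described above.

How it is judged:
On the way, in this order (a step that is already met when the one before it is completed fails the run):
1. the latch lever is swung clear of the lid's lip, the lid still shut (value of joint latch above 0.4 rad and value of joint lid below 0.1 rad), for 0.1 s.
2. the lid is laid back open (value of joint lid above 1.5 rad), for 0.2 s.
3. the ball-nosed master is lifted out of the case in the gripper (height (world z) of master_nose above 0.065 m and contact force between the fingers and master above 2 N), for 0.1 s.
At the end, for the whole second after the job is handed in: The lid is still open (more than 1.5 rad), the fingers hold the ball-nosed master (contact over 3 N) upright within 7 degrees, its nose within 3 mm of the ring's axis and bearing on the anvil with more than 1.5 N, the sprung ring pressed down by more than 8.5 mm; all this through the last second (value of joint lid above 1.5 rad and value of joint nest above 0.0085 m and horizontal distance between master_nose and anvil_top below 0.003 m and angle between master_nose's own z axis and vertical below 0.12 rad and contact force between master and anvil above 1.5 N and contact force between the fingers and master above 3 N); the arm keeps its last pose, push and grip.
It fails at once if the flat master is moved by more than 15 mm (distance of flat_center from where it was at the start of the episode above 0.015 m).
It fails at once if a bystander is moved by more than 20 mm (distance of any of vblock, caliper, block_box from where it was at the start of the episode above 0.02 m).
It also fails if it takes over 67 s, if anything falls off the work surface, if the arm or the gripper's body presses on something with over 40 N, if the wrist force passes 120 N, or if a joint passes its speed limit or range.

## Working session

There is one attempt and no reset: what is moved stays moved. The work goes in short steps, Python scripts to look and compute and a tool call to move; the robot and the scene stay as the last step left them, time stands still between calls to the robot, and variables do not carry over. Pictures are saved under pics/ and viewed, at most 10 in all, crops included, and the job is handed in when it is done.

Besides the shell and the picture viewer there is one more tool, called as name(argument=value, ...), one argument or row to a line, values as JSON. drive_tool: Moves the arm, as the interface text tells. Its arguments: {"type":"object","properties":{"series":{"type":"array"},"hand":{"type":"number"},"newtons":{"type":"number"}},"required":["series"]}

```bash
mkdir -p pics; ls
cat > h.py <<'E'
import numpy as np, cv2
from bench import r, vision
from scipy.spatial.transform import Rotation as Ro
def snap(n):
    s=r.read_state(); c=vision.camera(n)
    if 'R' in c: R=np.array(c['R']);t=np.array(c['t']); C=-R.T@t; W=R.T
    else:
        M=np.array(c['mount']); A=Ro.from_quat(s['eef_rot']).as_matrix()
        W=A@M[:3,:3]; C=A@M[:3,3]+np.array(s['ee_pos'])
    return dict(img=np.array(c['color']),K=np.array(c['intrinsics']),k1=c['k1'],W=W,C=C)
def ray(c,u,v):
    K=c['K']; d=np.array([(u-K[0,2])/K[0,0],(v-K[1,2])/K[1,1]]); p=d.copy()
    for _ in range(30): p=d/(1+c['k1']*(p@p))
    q=c['W']@np.array([p[0],p[1],1]); return q/np.linalg.norm(q)
def onz(c,u,v,z):
    d=ray(c,u,v); return c['C']+d*(z-c['C'][2])/d[2]
def proj(c,X):
    p=c['W'].T@(np.array(X)-c['C']); s=p[:2]/p[2]; s=s*(1+c['k1']*(s@s)); return c['K'][:2,:2]@s+c['K'][:2,2]
def save(c,n): cv2.imwrite('pics/'+n,c['img'][:,:,::-1])
E
python3 - <<'E'
from h import *
import pickle
s=r.read_state(); print(s['time'],s['ee_pos'],s['eef_rot'],s['width'],r.finger_overhang)
for n in('top','side'):
    c=snap(n); save(c,n+'0.png'); pickle.dump(c,open(n+'0.pkl','wb')); print(n,c['C'],c['W'][:,2],c['K'][0,0],c['k1'])
E
```

```text
pics
0.0 [0.22920249 0.58103667 0.22976218] [ 1.86760662e-01  9.82405182e-01 -7.05792062e-04 -1.27922468e-04] 0.08723559258222768 0.008
top [ 0.16165441 -0.01737833  1.59893471] [ 1.74060263e-01 -4.08399899e-04 -9.84734918e-01] 475.4449316862086 -0.11886388385851866
side [ 0.37231108 -0.82225684  0.94655637] [ 0.04716903  0.70079441 -0.71180214] 431.3958831784778 -0.04240100082997967
```

View pics/top0.png

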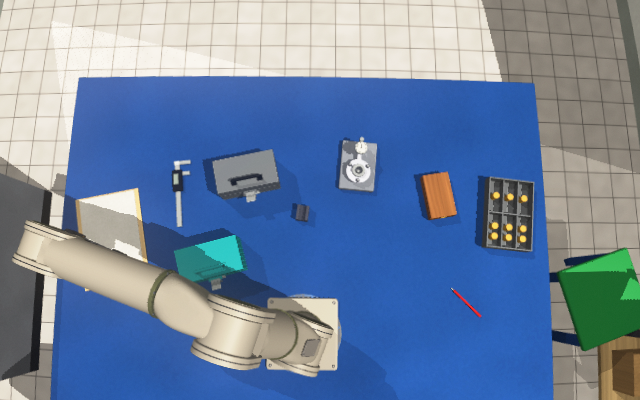

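View pics/side0.png

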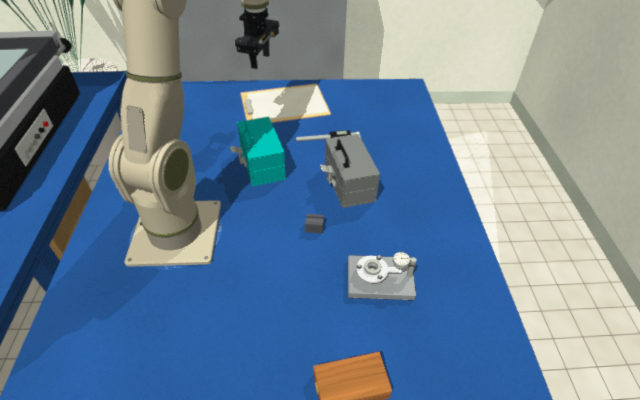

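The top view shows the robot base at (303,333), the grey case at (245,173) with its latch tab at (251,197), and the gauge ring at about (358,170). There is a teal look-alike at (210,258), the V-block at (301,212), the caliper at (179,195) and the wooden box at (438,195). The side view shows the grey case at (350,170) and the gauge ring at (372,267). Next I'll zoom in.

Run:
```python
from h import *
import pickle
t=pickle.load(open('top0.pkl','rb'));s=pickle.load(open('side0.pkl','rb'))
def crop(c,u,v,w=100,h=75): return cv2.resize(c['img'][v:v+h,u:u+w],(400,300),interpolation=cv2.INTER_CUBIC)
im=np.vstack([np.hstack([crop(t,195,135),crop(t,310,125)]),np.hstack([crop(s,300,125),crop(s,330,230)])])
cv2.imwrite('pics/zoom0.png',im[:,:,::-1])
```

```text
(no output)
```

View pics/zoom0.png

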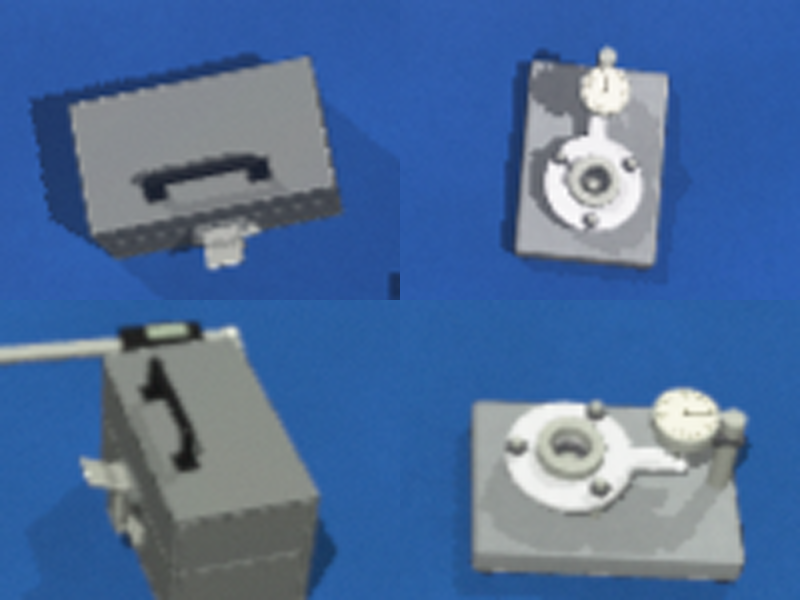

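The zoom gives lid-top corners at crop pixels (70,105), (310,57), (332,187) and (90,235), and the latch tab at about (224,250). The ring centre is at (596,178) in the top view and (570,447) in the side view.

Run:
```python
from h import *
import pickle
t=pickle.load(open('top0.pkl','rb'));s=pickle.load(open('side0.pkl','rb'))
P=lambda x,y,u,v:(u+x/4-.4,v+y/4-.4)
Z=.1155
cor=[onz(t,*P(x,y,195,135),Z)[:2] for x,y in[(70,105),(310,57),(332,187),(90,235)]]
cor=np.array(cor);print(cor, [np.linalg.norm(cor[i]-cor[i-1]) for i in range(4)]); c=cor.mean(0)
e=(cor[0]+cor[3]-cor[1]-cor[2]);yaw=np.arctan2(-e[0],e[1]);f=cor[0]+cor[1]-cor[2]-cor[3];yaw2=np.arctan2(f[1],f[0])
print('case top',c,np.degrees([yaw,yaw2]))
corS=np.array([onz(s,*P(x,y-300,300,125),Z)[:2] for x,y in[(105,352),(237,335),(317,495),(180,518)]]);print('side',corS.mean(0),corS)
print('tab top',onz(t,*P(224,250,195,135),.087), 'side',onz(s,*P(103,472-300,300,125),.087))
print('bar top',onz(t,*P(205,170,195,135),.1505),'side',onz(s,*P(175,410-300,300,125),.1505))
print('ring',onz(t,*P(196,178,310,125),.0606),onz(s,*P(170,146,330,230),.0606))
g=[onz(t,*P(x-400,y,310,125),.025)[:2] for x,y in[(533,60),(667,75),(655,265),(517,253)]];g=np.array(g)
f=g[0]+g[1]-g[2]-g[3];print('gauge yaw',np.degrees(np.arctan2(f[1],f[0])),g.mean(0))
print('dial',onz(t,*P(205,92,310,125),.095))
st=r.read_state();print(Ro.from_quat(st['eef_rot']).as_matrix())
```

```text
[[0.5472753  0.29949806]
 [0.58943089 0.10621047]
 [0.48208417 0.08561524]
 [0.44059137 0.27793019]] [np.float64(0.10884223953545935), np.float64(0.1978312075143168), np.float64(0.10930453880778204), np.float64(0.19674016686012755)]
case top [0.51484543 0.19231349] [12.23948038 11.14431773]
side [0.51916326 0.19318791] [[0.44526083 0.28140787]
 [0.55270366 0.30081451]
 [0.59019046 0.10594398]
 [0.48849811 0.08458529]]
tab top [0.43500599 0.17381224 0.087     ] side [0.43829645 0.16929408 0.087     ]
bar top [0.48686733 0.18293375 0.1505    ] side [0.4897464  0.16344397 0.1505    ]
ring [ 0.53934662 -0.17912135  0.0606    ] [ 0.53855399 -0.18219628  0.0606    ]
gauge yaw -4.42745242897672 [ 0.56189057 -0.18054163]
dial [ 0.60370029 -0.18343365  0.095     ]
[[-9.30226713e-01  3.66985135e-01 -4.15182332e-04]
 [ 3.66985365e-01  9.30225918e-01 -1.21793589e-03]
 [-6.07510013e-05 -1.28532234e-03 -9.99999172e-01]]
```

drive_tool(
  series=[
    [[2,-4.1,0],3.4],
    [[2,-4.1,0],3.4],
    [[2,-4.1,0],3.4],
    [[2,-4.1,0],3.4],
    [[2,-4.1,0],3.4],
    [[2,-4.1,0],3.4],
    [[2,-4.1,0],3.4],
    [[2,-4.1,0],3.4],
    [[2,-4.0,0],3.4],
    [[2,-4.0,0],3],
  ],
  hand=1,
  newtons=10,
)

```text
time: 1.35
ee_pos: [0.4297, 0.172, 0.2304]
eef_rot: [-0.106, 0.994, 0.0, -0.0]
ft_force: [1.5, -0.1, 0.1]
width: 0.0017
grip_force: 0.0
```

drive_tool(
  series=[
    [[0,0,-2.1],0],
    [[0,0,-2.1],0],
    [[0,0,-2.1],0],
    [[0,0,-2.1],0],
    [[0,0,-2.1],0],
    [[0,0,-2.1],0],
    [[0,0,-0.3],0],
    [[0,0,-0.3],0],
    [[0,0,-0.3],0],
    [[0,0,-0.3],0],
  ],
)

```text
time: 2.6
ee_pos: [0.4286, 0.1736, 0.0934]
eef_rot: [-0.105, 0.994, 0.0, -0.001]
ft_force: [-17.5, -5.1, 26.7]
width: 0.001
grip_force: 13.9
```

drive_tool(
  series=[
    [[-0.4,-0.1,-0.5],0],
    [[-0.4,-0.1,-0.5],0],
    [[-0.4,-0.1,-0.5],0],
    [[-0.4,-0.1,-0.5],0],
    [[-0.3,-0.1,-0.5],0],
    [[-0.3,-0.1,-0.5],0],
    [[-0.3,0,-0.5],0],
    [[-0.2,0,-0.5],0],
    [[0,0,0],0],
    [[0,0,0],0],
  ],
)

```text
time: 3.85
ee_pos: [0.4026, 0.1675, 0.0527]
eef_rot: [-0.105, 0.994, 0.0, 0.0]
ft_force: [0.1, -0.1, 0.3]
width: 0.0004
grip_force: 0.0
```

Run:
```python
from h import *
s=snap('side');t=snap('top');w=snap('wrist');save(w,'w1.png')
a=cv2.resize(s['img'][125:225,280:400],(480,400),interpolation=cv2.INTER_CUBIC)
b=cv2.resize(w['img'],(320,200)); b=cv2.copyMakeBorder(b,0,200,0,0,0)
cv2.imwrite('pics/latch1.png',np.hstack([a,b])[:,:,::-1])
```

```text
(no output)
```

View pics/latch1.png

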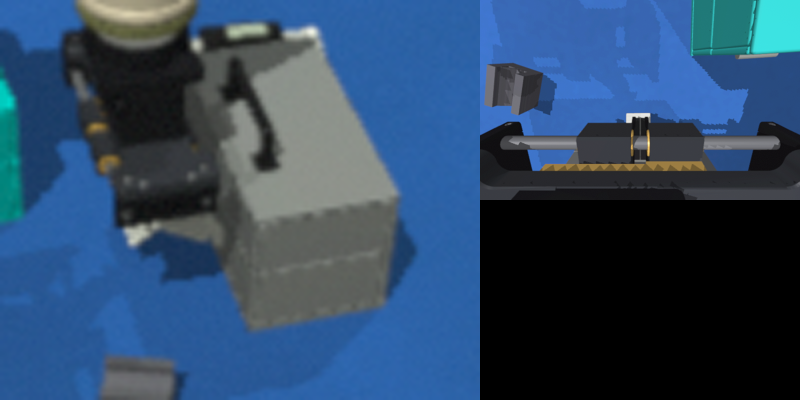

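The side view shows the lever pushed out and down under the fingers (tab at about (140,235)) and the lid still shut. Next I'll rise, open, turn and straddle the handle bar.

drive_tool(
  series=[
    [[0,0,5.9],0],
    [[0,0,5.9],0],
    [[0,0,5.9],0],
    [[1.2,0.3,0],-10],
    [[1.2,0.3,0],-10],
    [[1.2,0.3,0],-10],
    [[1.2,0.3,0],-10],
    [[1.2,0.3,0],-10],
    [[1.2,0.3,0],-10],
    [[1.3,0.2,0],-10],
  ],
  hand=0,
)

```text
time: 5.25
ee_pos: [0.4878, 0.1876, 0.2296]
eef_rot: [0.487, 0.874, 0.0, 0.0]
ft_force: [0.6, -0.3, -0.1]
width: 0.0855
grip_force: 0.0
```

Run:
```python
from h import *
st=r.read_state();print(st['ee_pos'],st['eef_rot'],st['ft_force'])
w=snap('wrist');t=snap('top');s=snap('side')
b=cv2.resize(w['img'],(480,300));a=cv2.resize(s['img'][125:200,280:360],(320,300),interpolation=cv2.INTER_CUBIC)
cv2.imwrite('pics/w2.png',np.hstack([b,a])[:,:,::-1])
for p in[(.4877,.187,.1505)]: print(proj(w,p),proj(s,p))
```

```text
[0.48775924 0.18755039 0.22962345] [4.86743510e-01 8.73544932e-01 8.05697763e-05 2.95237004e-05] [ 0.55149599 -0.25820124 -0.13006642]
[318.52741855 211.86884085] [342.01532963 147.1118636 ]
```

View pics/w2.png

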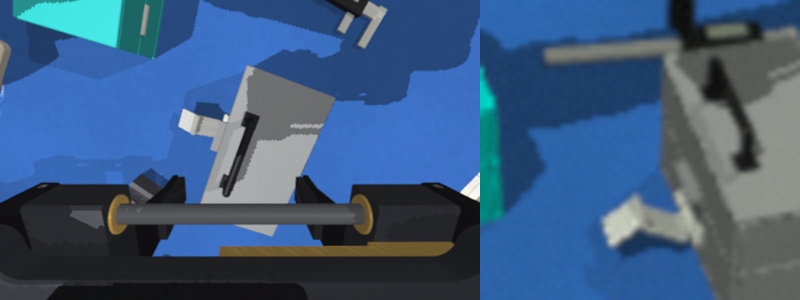

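The wrist view shows the bar centred between the jaws at about (321,207) full-scale, against a predicted (318,212). The latch lever is well down.

drive_tool(
  series=[
    [[0,0,0],-10],
    [[0,0,0],-9.7],
    [[0,0,-2],0],
    [[0,0,-2],0],
    [[0,0,-2],0],
    [[0,0,-1.9],0],
    [[0,0,0],0],
    [[0,0,0],0],
    [[0,0,0],0],
    [[0,0,0],0],
  ],
)

```text
time: 6.65
ee_pos: [0.4876, 0.1875, 0.1511]
eef_rot: [0.627, 0.779, 0.0, 0.0]
ft_force: [0.0, 0.8, 0.1]
width: 0.0865
grip_force: 0.0
```

drive_tool(
  series=[
    [[0,0,0],0],
    [[0,0,0],0],
    [[0,0,0],0],
    [[0,0,0],0],
    [[0,0,0],0],
    [[0,0,0],0],
    [[0,0,0],0],
    [[0,0,0],0],
    [[0,0,0],0],
    [[0,0,0],0],
  ],
  hand=1,
  newtons=12,
)

```text
time: 7.9
ee_pos: [0.4868, 0.1873, 0.1504]
eef_rot: [0.627, 0.779, -0.0, -0.0]
ft_force: [-4.4, -1.0, 3.6]
width: 0.0097
grip_force: 12.0
```

drive_tool(
  series=[
    [[0.7,0.15,0.65],0],
    [[0.7,0.15,0.55],0],
    [[0.8,0.15,0.55],0],
    [[0.8,0.2,0.45],0],
    [[0.8,0.2,0.4],0],
    [[0.9,0.2,0.3],0],
    [[0.9,0.2,0.25],0],
    [[0.9,0.2,0.2],0],
    [[0.9,0.2,0.1],0],
    [[0.9,0.2,0.05],0],
  ],
)

```text
time: 9.15
ee_pos: [0.5711, 0.2059, 0.1855]
eef_rot: [0.627, 0.779, -0.0, 0.0]
ft_force: [-0.8, -2.3, 1.2]
width: 0.0095
grip_force: 12.0
```

drive_tool(
  series=[
    [[0.9,0.2,-0.05],0],
    [[0.9,0.2,-0.1],0],
    [[0.9,0.2,-0.2],0],
    [[0.9,0.2,-0.25],0],
    [[0.9,0.2,-0.3],0],
    [[0.8,0.2,-0.4],0],
    [[0.8,0.2,-0.45],0],
    [[0.8,0.15,-0.55],0],
    [[0.7,0.15,-0.55],0],
    [[0.7,0.15,-0.65],0],
  ],
)

```text
time: 10.4
ee_pos: [0.6538, 0.2246, 0.1501]
eef_rot: [0.627, 0.779, 0.0, -0.0]
ft_force: [1.1, -3.2, -0.5]
width: 0.0094
grip_force: 12.0
```

drive_tool(
  series=[
    [[0,0,0],0],
    [[0,0,0],0],
    [[0.5,0.1,0.1],0],
    [[0.5,0.1,0.2],0],
    [[0.5,0.1,0.3],0],
    [[0.5,0.1,0.5],0],
    [[0.5,0.1,1],0],
    [[0.5,0.1,1],0],
    [[0.5,0.1,2],0],
    [[0,0,4],0],
  ],
  hand=0.74,
)

```text
time: 11.65
ee_pos: [0.688, 0.2313, 0.2412]
eef_rot: [0.627, 0.779, -0.001, -0.001]
ft_force: [0.5, 0.1, 0.1]
width: 0.0229
grip_force: 0.0
```

drive_tool(
  series=[
    [[0,0,5],0],
    [[-2,0,5],0],
    [[-4,-1,0],0],
    [[-4,-1,0],0],
    [[-4,-1,0],0],
    [[-4,-1,0],0],
    [[-4,-1,0],0],
    [[0,0,0],0],
    [[0,0,0],0],
    [[0,0,0],0],
  ],
  hand=0,
)

```text
time: 12.9
ee_pos: [0.4691, 0.1815, 0.3416]
eef_rot: [0.627, 0.779, -0.0, 0.0]
ft_force: [0.0, -0.2, -0.2]
width: 0.0869
grip_force: 0.0
```

Run:
```python
from h import *
import pickle
st=r.read_state();print(st['ee_pos'],st['eef_rot'],st['ft_force'])
for n in('wrist','top','side'):
    c=snap(n);pickle.dump(c,open(n+'3.pkl','wb'));globals()[n]=c
im=np.vstack([np.hstack([cv2.resize(wrist['img'],(400,300)),cv2.resize(top['img'][125:215,190:310],(400,300),interpolation=cv2.INTER_CUBIC)]),np.hstack([cv2.resize(side['img'][100:220,290:450],(400,300),interpolation=cv2.INTER_CUBIC)]*2)])
cv2.imwrite('pics/open3.png',im[:,:,::-1])
```

```text
[0.4691285  0.18147291 0.34155095] [ 6.27010032e-01  7.79011156e-01 -1.16354758e-04  1.58379200e-04] [ 0.04064558 -0.22108148 -0.20154305]
```

View pics/open3.png

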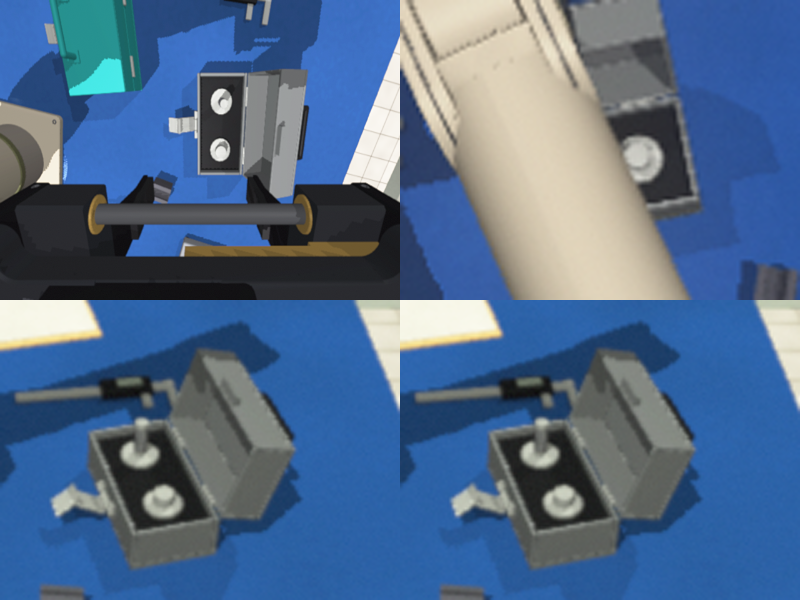

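The lid is fully back, and the tall-handled master is in the +y bore (side crop, handle top at (141,423)). The low-knob flat master is in the -y bore. Next I'll measure the handle.

Run:
```python
from h import *
import pickle
w=pickle.load(open('wrist3.pkl','rb'));s=pickle.load(open('side3.pkl','rb'))
print('exp', proj(w,(.507,.240,.104)),proj(w,(.507,.240,.054)),proj(s,(.507,.240,.104)),proj(s,(.507,.24,.054)))
for c,(u0,u1,v0,v1) in((w,(322,386,105,225)),(s,(330,380,140,190))):
    g=c['img'][v0:v1,u0:u1].min(2); m=(g>130).astype(np.uint8)
    n,l,st,ce=cv2.connectedComponentsWithStats(m)
    for i in range(1,n):
        if st[i,4]>30:
            print(st[i],ce[i]+[u0,v0],onz(c,*(ce[i]+[u0,v0]),.054)[:2])
im=np.hstack([cv2.resize(w['img'][105:225,322:402],(400,600),interpolation=cv2.INTER_CUBIC),cv2.resize(s['img'][140:200,330:370],(400,600),interpolation=cv2.INTER_CUBIC)])
cv2.imwrite('pics/m3.png',im[:,:,::-1])
```

```text
exp [358.16393581 135.59097602] [353.89461332 133.02160412] [346.16127551 148.21777105] [345.37464764 160.49916113]
[ 15  13  34  35 880] [353.63181818 135.10113636] [0.50734416 0.23710312]
[ 14  79  32  31 704] [351.296875   199.87642045] [0.52743942 0.14293545]
[ 9 17 14 10 88] [345.09090909 162.04545455] [0.50543743 0.23236268]
[ 0 32  6 14 41] [331.56097561 179.65853659] [0.45691527 0.15051771]
[ 18  34  15  13 131] [354.51145038 180.36641221] [0.52699329 0.14493981]
```

View pics/m3.png

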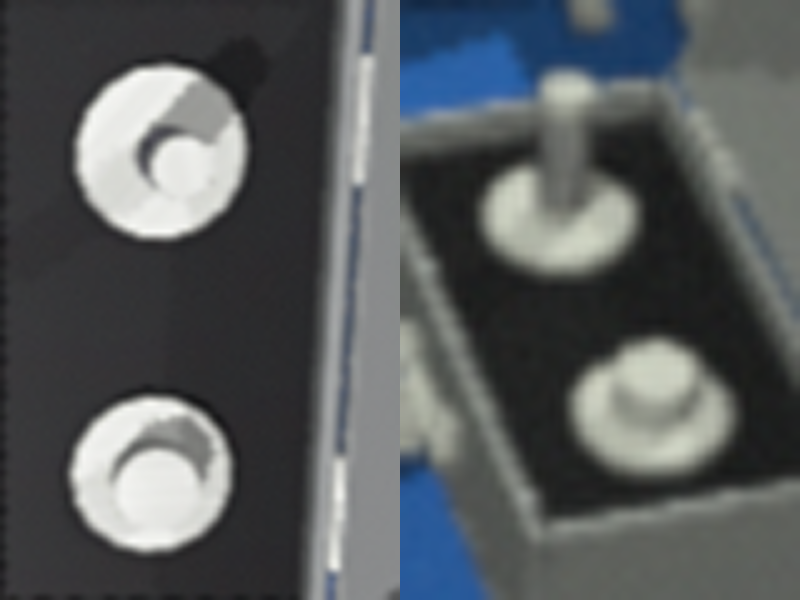

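drive_tool(
  series=[
    [[0.4,0.6,0],10],
    [[0.4,0.6,0],10],
    [[0.4,0.6,0],10],
    [[0.4,0.6,0],10],
    [[0.4,0.6,0],10],
    [[0.4,0.6,-2],10],
    [[0.4,0.6,-2],10],
    [[0.4,0.6,-2],10],
    [[0.4,0.6,-2],10],
    [[0.2,0.3,-2],0],
  ],
  hand=0.3,
)

```text
time: 14.3
ee_pos: [0.5067, 0.2387, 0.2405]
eef_rot: [-0.109, 0.994, -0.0, -0.0]
ft_force: [0.3, -0.3, -0.0]
width: 0.061
grip_force: 0.0
```

Run:
```python
from h import *
st=r.read_state();print(st['ee_pos'],Ro.from_quat(st['eef_rot']).as_euler('xyz',degrees=True))
w=snap('wrist');s=snap('side')
im=np.hstack([cv2.resize(w['img'],(480,300)),cv2.resize(s['img'][80:200,300:428],(320,300),interpolation=cv2.INTER_CUBIC)])
cv2.imwrite('pics/w4.png',im[:,:,::-1])
print(proj(w,(.507,.2385,.104)),proj(w,(.507,.2385,.054)))
```

```text
[0.50672032 0.2386954  0.2404775 ] [-1.79985905e+02 -3.57180010e-02 -1.67476545e+02]
[320.18780506 193.16391156] [320.14561826 182.02545427]
```

View pics/w4.png

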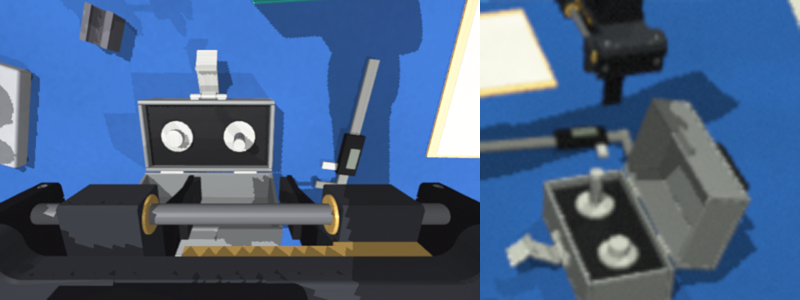

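The wrist view shows the handle top at about (320,191), against a predicted (320,193), so it's aligned. Next I'll descend and grip.

drive_tool(
  series=[
    [[0,0,-2],0],
    [[0,0,-2],0],
    [[0,0,-2],0],
    [[0,0,-2],0],
    [[0,0,-2],0],
    [[0,0,-2],0],
    [[0,0,-1.6],0],
    [[0,0,-1.5],0],
    [[0,0,-1.5],0],
    [[0,0,0],0],
  ],
)

```text
time: 15.65
ee_pos: [0.5058, 0.2381, 0.0744]
eef_rot: [-0.108, 0.994, -0.0, -0.001]
ft_force: [-0.3, -1.3, 0.4]
width: 0.0608
grip_force: 0.0
```

drive_tool(
  series=[
    [[0,0,0],0],
    [[0,0,0],0],
    [[0,0,0],0],
    [[0,0,0],0],
    [[0,0,0],0],
    [[0,0,0],0],
    [[0,0,0],0],
    [[0,0,0],0],
    [[0,0,0],0],
    [[0,0,0],0],
  ],
  hand=1,
  newtons=50,
)

```text
time: 16.9
ee_pos: [0.5065, 0.2382, 0.0756]
eef_rot: [-0.108, 0.994, -0.0, 0.0]
ft_force: [0.1, -2.7, 2.2]
width: 0.0148
grip_force: 50.0
```

drive_tool(
  series=[
    [[0,0,1.5],0],
    [[0,0,2.5],0],
    [[0,0,2.5],0],
    [[0,0,2.5],0],
    [[0,0,2.5],0],
    [[0,0,2.5],0],
    [[0.3,-4,0],0],
    [[0.3,-4,0],0],
    [[0.3,-4,0],0],
    [[0.3,-4,0],0],
  ],
)

```text
time: 18.15
ee_pos: [0.5181, 0.0774, 0.2162]
eef_rot: [-0.108, 0.994, 0.0, 0.0]
ft_force: [-0.2, 0.6, -3.0]
width: 0.0147
grip_force: 49.9
```

drive_tool(
  series=[
    [[0.3,-4,0],0],
    [[0.3,-4,0],0],
    [[0.3,-4,0],0],
    [[0.3,-4,0],0],
    [[0.4,-4,0],0],
    [[0.4,-4,0],0],
    [[0,-1.9,0],0],
    [[0,0,-2],0],
    [[0,0,-1],0],
    [[0,0,0],0],
  ],
)

```text
time: 19.4
ee_pos: [0.5381, -0.1798, 0.1852]
eef_rot: [-0.108, 0.994, 0.0, -0.001]
ft_force: [0.5, 0.7, -2.4]
width: 0.0147
grip_force: 49.9
```

Run:
```python
from h import *
import pickle
st=r.read_state();print(st['ee_pos'],Ro.from_quat(st['eef_rot']).as_euler('xyz',degrees=True),st['width'],st['grip_force'],st['ft_force'])
for n in('wrist','top','side'):
    c=snap(n);pickle.dump(c,open(n+'5.pkl','wb'));globals()[n]=c
im=np.vstack([np.hstack([cv2.resize(wrist['img'],(400,300)),cv2.resize(top['img'][125:215,300:420],(400,300),interpolation=cv2.INTER_CUBIC)]),cv2.resize(side['img'][190:310,320:450],(800,300)[::1],interpolation=cv2.INTER_CUBIC)[:, :]])
im[300:,:]=0; im[300:,:325]=cv2.resize(side['img'][190:310,320:450],(325,300),interpolation=cv2.INTER_CUBIC)
im[300:,400:]=cv2.resize(wrist['img'][60:180,240:400],(400,300),interpolation=cv2.INTER_CUBIC)
cv2.imwrite('pics/g5.png',im[:,:,::-1])
```

```text
[ 0.53805327 -0.17982637  0.1852037 ] [ 1.79947013e+02 -6.73545281e-02 -1.67581357e+02] 0.01466012536846831 49.936724714934826 [ 0.52323775  0.69841471 -2.41017016]
```

View pics/g5.png

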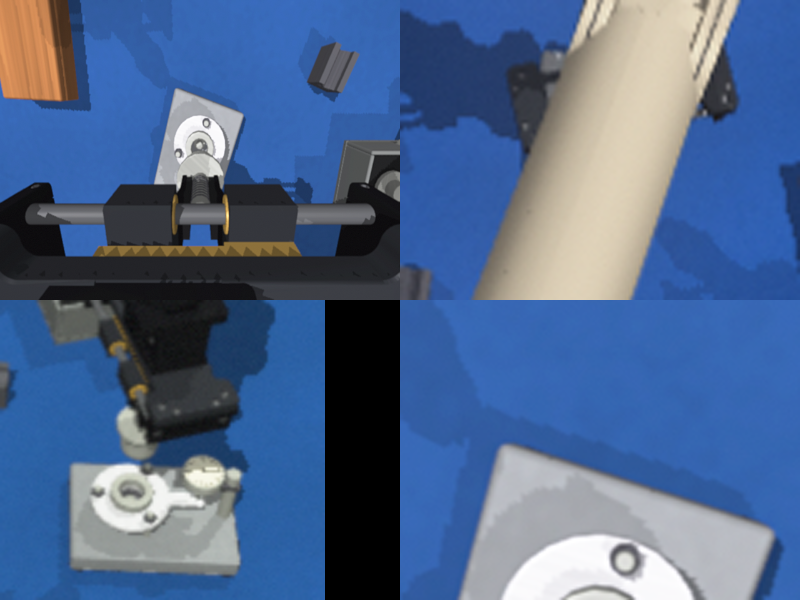

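The master is held upright. In the side view its nose is above the ring, with the ring at about (131,490) in the crop. The wrist view shows the ring hole at about (320,190) full-scale and the collar just below it. I'll use the last picture for a close measurement of both.

Run:
```python
from h import *
import pickle
w=pickle.load(open('wrist5.pkl','rb'));s=pickle.load(open('side5.pkl','rb'))
a=cv2.resize(w['img'][145:241,270:370],(576,553),interpolation=cv2.INTER_CUBIC)
b=cv2.resize(s['img'][225:275,360:395],(224,320),interpolation=cv2.INTER_CUBIC)
b=cv2.copyMakeBorder(b,0,233,0,0,0)
cv2.imwrite('pics/z6.png',np.hstack([a,b])[:,:,::-1])
st=np.array([.53805,-.17983,.1852])
for n,p in dict(ringT=(.5393,-.1791,.0606),ringS=(.5386,-.1822,.0606)).items(): print(n,proj(w,p),proj(s,p))
A=w['W']; R=Ro.from_euler('xyz',[180,0,-167.6],degrees=True).as_matrix()
print('tool x,y',R[:,0],R[:,1],'cam axes world',A[:,0],A[:,1],A[:,2],w['C']-st)
for dx in(-4,-2,0,2,4):
    c=st+R[:,0]*dx/1000-[0,0,.0216]
    print(dx,'collar ctr/front/left/right',*[proj(w,c+q).round(1) for q in(0*R[:,0],R[:,0]*.024,-R[:,0]*.024,R[:,1]*.024,-R[:,1]*.024)], 'nose side',proj(s,c-[0,0,.046]).round(1))
```

```text
ringT [320.77012661 197.57383095] [372.23744397 265.09255984]
ringS [317.75771753 196.21181164] [372.11828082 266.10058449]
tool x,y [-0.97667228 -0.21473533  0.        ] [-2.14735327e-01  9.76672278e-01  1.22464680e-16] cam axes world [-0.21543131  0.97651755  0.00168118] [0.9368206  0.20618719 0.28258452] [ 0.27560211  0.06245252 -0.95924093] [-0.07471637 -0.01722142  0.15398821]
-4 collar ctr/front/left/right [320.7 245.6] [320.8 209.4] [320.7 279.2] [358.7 245.5] [282.7 245.6] nose side [375.5 251. ]
-2 collar ctr/front/left/right [320.7 242.6] [320.8 206.3] [320.7 276.5] [358.8 242.6] [282.6 242.6] nose side [374.8 251.2]
0 collar ctr/front/left/right [320.7 239.7] [320.8 203.1] [320.7 273.8] [358.9 239.7] [282.5 239.7] nose side [374.  251.4]
2 collar ctr/front/left/right [320.7 236.8] [320.8 199.9] [320.7 271. ] [359.  236.8] [282.4 236.8] nose side [373.2 251.5]
4 collar ctr/front/left/right [320.7 233.8] [320.8 196.7] [320.7 268.3] [359.2 233.8] [282.3 233.8] nose side [372.4 251.7]
```

View pics/z6.png

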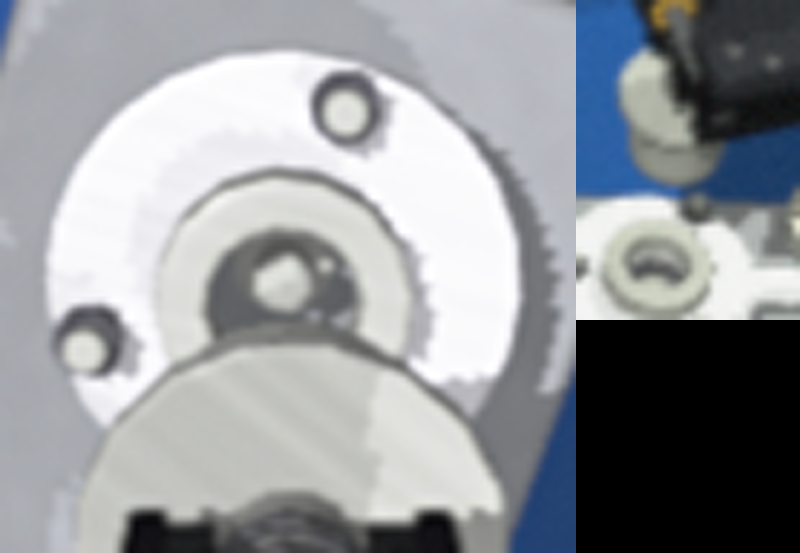

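The crop shows the ring's outer edges at x = 160 and 410 with its top at y = 170. The anvil is at (281,283), and the collar's front edge is at y = 342, centred at x ≈ 291. In the side inset, the cylinder spans 632–718 and the ring 605–712.

Run:
```python
from h import *
import pickle
w=pickle.load(open('wrist5.pkl','rb'));s=pickle.load(open('side5.pkl','rb'))
q=lambda x,y:(270+x/5.76-.4,145+y/5.76-.4)
t=np.array([.53805,-.17983]);X=np.array([-.9767,-.2147]);Y=np.array([-.2147,.9767])
f=lambda p:((p[:2]-t)@X*1000,(p[:2]-t)@Y*1000)
print('anvil',f(onz(w,*q(281,283),.045)))
print('ring top edge',f(onz(w,*q(285,170),.0606)),'minus 22 in X')
print('ring L/R',f(onz(w,*q(160,298),.0606)),f(onz(w,*q(410,298),.0606)))
print('hole top',f(onz(w,*q(281,228),.0606)),'minus 13')
print('flange L/R',f(onz(w,*q(47,270),.052)),f(onz(w,*q(523,270),.052)))
print('collar front',f(onz(w,*q(291,342),.1636)),'minus 24')
# side
for z in(.06,): print('ring side',f(onz(s,360+(658-576)/6.4-.4,225+266/6.4-.4,.0606)))
nz=.1852-.0676
for dx in(-2,0,2):
    p=np.r_[t+X*dx/1000,nz+.02]; print(dx,proj(s,p),proj(s,p+[0,0,.025]))
print('dial yaw check',np.degrees(np.arctan2(-.1834+.1805,.6037-.539)))
```

```text
anvil (np.float64(-1.737032381569645), np.float64(-1.8914239502353303))
ring top edge (np.float64(21.38965666395749), np.float64(-1.1683671483284026)) minus 22 in X
ring L/R (np.float64(-0.1569707332396212), np.float64(-21.887074359432773)) (np.float64(-0.1449734549058571), np.float64(19.54921597811066))
hole top (np.float64(11.742155064212795), np.float64(-1.8250224118022211)) minus 13
flange L/R (np.float64(2.403694143461484), np.float64(-41.64949148515191)) (np.float64(2.429451103059036), np.float64(39.302608502551365))
collar front (np.float64(23.449761676908487), np.float64(-0.39544811886418885)) minus 24
ring side (np.float64(-0.6836865560940856), np.float64(-2.8038962154978875))
-2 [375.58128663 246.04029814] [376.64167445 239.37713661]
0 [374.79739844 246.20587884] [375.8444485  239.54299006]
2 [374.01287638 246.37157721] [375.04656482 239.7089656 ]
dial yaw check -2.566408381622149
```

drive_tool(
  series=[
    [[0.08,-0.11,0],0],
    [[0,0,-1.5],0],
    [[0,0,-1.5],0],
    [[0,0,-1.5],0],
    [[0,0,-1],0],
    [[0,0,-0.3],0],
    [[0,0,-0.3],0],
    [[0,0,-0.2],0],
    [[0,0,0],0],
    [[0,0,0],0],
  ],
  newtons=60,
)

```text
time: 20.8
ee_pos: [0.5394, -0.1817, 0.1229]
eef_rot: [-0.108, 0.994, 0.0, 0.0]
ft_force: [-0.8, 0.4, -2.1]
width: 0.0147
grip_force: 59.9
```

drive_tool(
  series=[
    [[0,0,-0.1],0],
    [[0,0,-0.1],0],
    [[0,0,-0.1],0],
    [[0,0,-0.1],0],
    [[0,0,-0.1],0],
    [[0,0,0],0],
    [[0,0,0],0],
    [[0,0,0],0],
    [[0,0,0],0],
    [[0,0,0],0],
  ],
)

```text
time: 22.05
ee_pos: [0.5397, -0.1816, 0.1183]
eef_rot: [-0.108, 0.994, 0.0, 0.001]
ft_force: [-1.9, 1.9, 6.0]
width: 0.0144
grip_force: 60.0
```

drive_tool(
  series=[
    [[-0.04,0.03,-0.1],0],
    [[0,0,-0.1],0],
    [[0,0,-0.1],0],
    [[0,0,-0.1],0],
    [[0,0,-0.1],0],
    [[0,0,0],0],
    [[0,0,0],0],
    [[0,0,0],0],
    [[0,0,0],0],
    [[0,0,0],0],
  ],
)

```text
time: 23.3
ee_pos: [0.5396, -0.1815, 0.1137]
eef_rot: [-0.108, 0.994, -0.0, 0.001]
ft_force: [-1.6, 1.0, 9.0]
width: 0.015
grip_force: 60.0
```

drive_tool(
  series=[
    [[0,0,-0.05],0],
    [[0,0,-0.05],0],
    [[0,0,-0.05],0],
    [[0,0,-0.05],0],
    [[0,0,0],0],
    [[0,0,0],0],
    [[0,0,0],0],
    [[0,0,0],0],
    [[0,0,0],0],
    [[0,0,0],0],
  ],
)

```text
time: 24.55
ee_pos: [0.5398, -0.1816, 0.1123]
eef_rot: [-0.108, 0.994, -0.0, 0.001]
ft_force: [-1.7, 3.4, 14.8]
width: 0.0145
grip_force: 60.0
```

drive_tool(
  series=[
    [[0,0,-0.05],0],
    [[0,0,-0.05],0],
    [[0,0,0],0],
    [[0,0,0],0],
    [[0,0,0],0],
    [[0,0,0],0],
    [[0,0,0],0],
    [[0,0,0],0],
    [[0,0,0],0],
    [[0,0,0],0],
  ],
)

```text
time: 25.8
ee_pos: [0.5403, -0.1816, 0.1122]
eef_rot: [-0.108, 0.994, -0.0, 0.002]
ft_force: [-4.5, 4.0, 21.5]
width: 0.0148
grip_force: 60.0
```

Run:
```python
from h import *
import pickle
s0=pickle.load(open('side5.pkl','rb'));
st=r.read_state();print(st['ee_pos'],st['ft_force'],st['torque'],st['grip_force'])
for _ in range(4):
    s=snap('side'); print(np.round(r.read_state()['ft_force'],1),end=' ')
# tilt: cylinder/handle not visible; check master upright and lid unchanged since last look
s3=pickle.load(open('side3.pkl','rb'))
d=np.abs(s['img'][135:205,320:410].astype(int)-s0['img'][135:205,320:410]).max(2); print('case-region changed px',(d>40).sum())
```

```text
[ 0.5402648  -0.18162511  0.11217918] [-4.50473915  4.01821863 21.48074653] [ 0.76595864  1.31053422 -0.03011825] 60.04938282072544
[-4.   2.8 21. ] [-4.4  3.5 20.8] [-4.4  3.2 20.2] [-4.6  2.9 20.6] case-region changed px 2850
```

Run:
```python
from h import *
import pickle
s=snap('side')['img'].astype(int);s3=pickle.load(open('side3.pkl','rb'))['img'].astype(int)
sl=np.s_[118:188,358:410]
gray=lambda a:(np.ptp(a[sl],axis=2)<30)&(a[sl].max(2)>50)
print(gray(s).sum(),gray(s3).sum(),(np.abs(s-s3)[sl].max(2)>40).mean())
m=(np.abs(s-s3).max(2)>40)
for v in range(115,210,8): print(''.join('#' if m[v,u] else '.' for u in range(310,440,3)))
```

```text
616 2430 0.7120879120879121
.####.###############################.......
.....#################################......
....####...###########.#...###########......
...####...###.##########....##########......
....##.....#.#######.....#####.#####........
######......#..##.#.#####..#########........
#####..#..#####....#####.#......###.........
######..#.............###...##.##...........
.....###.#...#####.##..######.###...........
...................###.#########............
...................################.........
..............##.######################.....
```

Run:
```python
from h import *
t=snap('top');c=np.array([.517,.193]);a=np.radians(12);X=np.array([np.cos(a),np.sin(a)]);Y=np.array([-X[1],X[0]])
for n,x,y,z in(('insert',0,0,.048),('+bore',0,.048,.03),('flat knob',0,-.048,.07),('lid lip',.083,0,.15),('lid back +',.083,.09,.15),('lid back -',.083,-.09,.15),('lid mid',.075,.05,.1)):
    u,v=proj(t,np.r_[c+X*x+Y*y,z]).round().astype(int); print(n,u,v,t['img'][v,u])
```

```text
insert 247 175 [25 28 39]
+bore 234 179 [68 72 77]
flat knob 261 171 [126 126 125]
lid lip 239 143 [90 93 97]
lid back + 211 148 [66 68 76]
lid back - 267 137 [56 58 66]
lid mid 226 152 [110 113 116]
```

The insert is visible from above and the lid is grey at its laid-back position, so it's still open. The master is firmly on the anvil, so I'm handing in.

```bash
python3 -c "
from bench import r
print(r.close_job())"
```

```text
the job is handed in; nothing more can be done
None
```

I handed in the job with the lid open and the ball-nosed master still gripped at 60 N in the sprung ring; by the wrist-force reading its nose presses on the anvil with about 11 N, and the judge returned no verdict.

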